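# Unpack a shot glass and stand it under the hand press

### The arm

A 6-joint arm with a two-finger parallel gripper is mounted at the origin on a cart in front of the work surface, level with it; the furniture and walls round the work are solid. World frame = base frame: x ahead of the robot, y to its left, z up, the work surface at z = 0. Lengths are in mm, angles in rad, forces in N, time in s.
With the tool pointing down it reaches from about 400 to 925 mm from the base axis. Payload 12.5 kg.
Tool frame: the origin (TCP) lies between the finger pads; the fingertips stand env.tip_extent ahead of it and the grasp point (between the pads) lies 11 mm behind it (env.tip_extent is the distance from the TCP to the fingertips, in mm); z points along the fingers, y is the line along which they close (so a half turn about z gives the same grasp; the last joint's range is limited). The gripper opens to 95 mm and grips with 3 to 60 N. Pads are 20 mm wide; open, the fingers measure 119 mm over their backs; the gripper's body (75 mm by 180 mm) begins 59 mm behind the grasp point.
Start: joints at [1.115, 0.491, 1.559, -0, 1.092, -0.106], TCP at [214.178, 587.174, 222.661] pointing down, gripper open.
Joint ranges: [-3.1, 3.1], [-0.84, 2.19], [0.05, 2.79], [-1.13, 4.28], [0.06, 2.93], [-2.69, 2.69]. Speed limits (rad/s): [2.22, 2.22, 2.79, 3.14, 3.14, 3.14].

### API

Orientations are given as [roll, pitch, yaw] about the fixed x, y, z axes, in that order (R = Rz(yaw) Ry(pitch) Rx(roll)).
In Python, from cell import env gives the robot as it stands.
- The arm moves only by the tool carry_out, never from a script. Its argument "motion" is a list of rows, each a list of 5 numbers: the shift along the tool's x, y, z in mm, then the turn about the tool's z in degrees, then the closure, from 0 (fully open) to 1 (shut). A call has 1 to 12 rows; each row shifts and turns the commanded pose from where the row before left it, along the tool's axes as they then stand; what a row does not reach is not made up. A row lasts 1/10 s, in which the tool goes at most 50 mm and 8.59 degrees, less where a joint would pass 70% of its speed; a pose out of reach is approached as far as the arm can. A call with a gripper value outside its range is refused whole. The fingers move at their own pace and stop on an object; the grip force is fixed at half the most. Time passes only in rows, so rows that do not move let the fingers close. It gives the time, the measured TCP pose, the force, the opening and the grip force at its end, in the units of the state.
- env.state(): the state, without advancing time (a new reading comes with each control period).
- env.read_camera(name): name is "scene" or "top" or "wrist"; returns a dict with "color" (400x640x3 uint8, red, green, blue), "K" (3x3 intrinsics, pixels), "dist" ([k1, k2, p1, p2, k3] as OpenCV has them; the pictures are not rectified), "R" (3x3) and "t" (3): a world point X has camera coordinates R X + t; the wrist camera has in their place "hand_eye" (4x4, takes a point from camera to tool coordinates, whose origin is the TCP and whose axes are the flange's). Camera axes: x right, y down, z forward; pixel columns grow to the right and rows downward; lengths in mm; the calibration is good to about 2 mm. A picture is of the moment at which its call begins: read the wrist's pose just before it. There is no depth.
- env.job_done(): hands the job in; it is judged then, once.
The state is a dict: "t": time; "joints": joint angles; "qvel": joint speeds; "tau": joint torques, N m; "eef_pos": TCP position; "tcp_rot": TCP orientation; "ft_force": force on the tool from outside, world axes, zero at the start; "moment": the same for the moment, N m; "opening": opening from 0.0 (shut) to 1.0 (fully open); "grip_force": force on a finger pad.
Only numpy, scipy, OpenCV 4.12 (cv2) and the standard library are available. Lean on these libraries where they do the work, as an engineer would, in place of code of your own. Each camera call takes 0.05 s, during which the arm holds its last target. There are 200 camera calls.

### The job

Swing the flap of the cardboard carton right back past upright so that it stays open, take out the shot glass that stands inside, and stand it upright on the drip grate of the espresso press, centred under the spout. The glass is thin: hold it with a light grip (5 N will do, never more than 10), keep it upright, and set it down softly. Leave the flap open, do not bump the press, and leave everything else where it is.

Things in the scene. Friction and masses are not known exactly. Their poses are not given: they have to be found in the camera images.
- carton: Fixed brown carton, 88 mm deep (x) x 140 wide (y) x 66 high, walls 3 mm. Origin: centre of its underside; x points from its low front to its back. The middle 88 mm of the front wall are cut down to about 40 mm height; the front corners are full height. Inside, an insert (top 12 mm above the table) has a 56 mm hole round the glass's foot.
- flap (a joint): Hinge of the carton's only top flap (rad): 0 = closed, level; pi/2 = upright; 2.1 = end, leaning back. Starts raised 0.2 to 0.5; stays at any angle it is left. 3 mm thick, 140 wide, reaches 88 mm from the hinge; a rounded pull tab 50 mm wide in the middle of its free edge reaches on to 118 mm from the hinge, overhanging the carton's front.
- flap_hinge (a point): On the flap's hinge line, middle of the carton's back top edge (carton frame 44, 0, 66 mm). Its frame turns with the flap: x points from the tab to the hinge, y along the hinge, z out of the flap's outer face.
- flap_tab (a point): On the underside of the pull tab, 108 mm from the hinge, middle of its width; same axes as flap_hinge.
- glass: Plain clear shot glass, open on top, 58 mm high, outer diameter 48 mm at the rim and upper part, 40 mm at the foot; 60 to 130 g. Origin: centre of its underside; z up its axis. It stands in the carton's insert, its foot 3 mm above the table, near the middle (about 6 mm towards the front). A light grip from both sides holds it.
- press: Fixed steel hand-press espresso stand: base 160 mm (x) x 150 (y) with a drip grate, two columns at the back (x = +60, y = +-36 mm), brew head hanging over the grate from a bridge. Origin: centre of its underside; x points from the open front to the columns. A gripper pointing straight down does not fit under the head: lean the tool 40 to 45 degrees, coming from the front or front corner.
- grate (a point): Centre of the drip grate's top, 20 mm above the table, straight under the spout; axes as the press. Flat grate 92 mm (x) x 124 mm (y).
- spout (a point): Tip of the spout, 143 mm above the grate. Heights over the table: from 178 mm up the head is 60 mm across; a gauge on its front stands 37 mm before the axis, 215 to 249 mm high; the lever on top is parked to the back; the whole is 345 mm high.
- dosing_cup: Bystander: metal dosing cup, 60 mm across, 48 mm high; origin: centre of its underside.
- tamper: Bystander: tamper with wooden handle, 58 mm across, 90 mm high; origin: centre of its underside.
- milk_jug: Bystander: white milk jug, 76 x 120 mm, 93 mm high; origin: centre of its underside.
- timer: Bystander: flat white timer, 56 x 100 mm, 17 mm high; origin: centre of its underside.
- jar: Bystander: jar with a dark lid, 65 mm across, 86 mm high; origin: centre of its underside.
- teaspoon: Bystander: teaspoon, 32 x 136 mm, 21 mm high; origin: centre of its underside.

How it is judged (in metres and radians):
On the way, in this order (a step that is already met when the one before it is completed fails the run):
1. the flap is swung back past upright (more than 1.65 rad) (value of joint flap above 1.65 rad), for 0.2 s.
2. the glass is lifted clear out of the carton, upright (height (world z) of glass above 0.075 m and angle between glass's own z axis and vertical below 0.45 rad), for 0.1 s.
At the end, for the whole second after the job is handed in: The glass stands at rest on the drip grate, upright within 0.08 rad, its centre within 15 mm of the point under the spout, and the flap is still open beyond 1.6 rad (horizontal distance between glass and grate below 0.015 m and z of glass in the frame of grate between -0.004 and 0.005 m and angle between glass's own z axis and vertical below 0.08 rad and linear speed of glass below 0.02 m/s and value of joint flap above 1.6 rad); the robot touches nothing.
It fails at once if the glass squeezed: the two fingers together press on it with more than 24 N (contact force between the fingers and glass above 24 N).
It fails at once if the glass knocked against the carton, or set down on or knocked against the press, with more than 15 N, or dropped on the grate (faster than 0.25 m/s within 30 mm above it) (contact force between glass and press above 15 N or contact force between glass and carton above 15 N or (horizontal distance between glass and grate below 0.04 m and z of glass in the frame of grate below 0.03 m and linear speed of glass above 0.25 m/s)).
It fails at once if the glass tipped by more than 0.6 rad (angle between glass's own z axis and vertical above 0.6 rad).
It fails at once if the press bumped by the robot with more than 10 N (contact force between any of the arm, the fingers and press above 10 N).
It fails at once if a bystander (dosing cup, tamper, milk jug, timer, jar, teaspoon) pushed aside by more than 30 mm (distance of any of dosing_cup, tamper, milk_jug, timer, jar, teaspoon from where it was at the start of the episode above 0.03 m).
It also fails if it takes over 58 s, if anything falls off the work surface, if the arm or the gripper's body presses on something with over 40 N, if the wrist force passes 120 N, or if a joint passes its speed limit or range.

## Working session

There is one attempt and no reset: what is moved stays moved. The work goes in short steps, Python scripts to look and compute and a tool call to move; the robot and the scene stay as the last step left them, time stands still between calls to the robot, and variables do not carry over. Pictures are saved under pics/ and viewed, at most 10 in all, crops included, and the job is handed in when it is done.

Besides the shell and the picture viewer there is one more tool, called after "Emit:" by a JSON object that holds its "name" and its "arguments". carry_out: Moves the arm, as the interface text tells. Its arguments: {"type":"object","properties":{"motion":{"type":"array"}},"required":["motion"]}

```bash
ls -la; mkdir -p pics
python3 - <<'E'
from cell import env
import cv2,json,numpy as np
print(env.tip_extent, {k:np.round(v,3).tolist() for k,v in env.state().items()})
for n in("scene","top"):
    c=env.read_camera(n); cv2.imwrite(f"pics/{n}0.png",c["color"][:,:,::-1])
    print(n,np.round(c["K"],1).tolist(),c["dist"],np.round(c["R"],4).tolist(),np.round(c["t"],1).tolist())
c=env.read_camera("wrist");print(np.round(c["hand_eye"],3).tolist())
E
```

```text
total 12
drwxr-xr-x  3 agent agent 4096 Nov 30 08:20 .
drwxr-xr-x 23 root  root  4096 Nov 30 08:20 ..
drwxr-xr-x  2 agent agent 4096 Nov 30 08:20 pics
8.0 {'t': 0.0, 'joints': [1.115, 0.492, 1.559, -0.0, 1.092, -0.106], 'qvel': [-0.0, 0.001, -0.0, 0.0, 0.003, -0.002], 'tau': [0.001, -61.264, -25.818, 0.069, 0.048, -0.0], 'eef_pos': [214.091, 586.938, 222.072], 'tcp_rot': [-3.14, -0.0, 2.792], 'ft_force': [-0.865, 0.798, -1.013], 'moment': [-0.039, -0.034, 0.021], 'grip_force': 0.0, 'opening': 0.996}
scene [[469.8, 0.0, 320.4], [0.0, 469.8, 202.0], [0.0, 0.0, 1.0]] [0.00935966 0.         0.         0.         0.        ] [[0.8773, -0.4796, -0.018], [-0.3057, -0.5296, -0.7912], [0.3699, 0.6997, -0.6113]] [-468.5, 305.8, 1216.9]
top [[383.2, 0.0, 320.4], [0.0, 383.2, 196.6], [0.0, 0.0, 1.0]] [0.02218441 0.         0.         0.         0.        ] [[-0.0046, -1.0, -0.0018], [-0.9842, 0.0048, -0.1769], [0.1769, 0.0009, -0.9842]] [75.8, 581.2, 1365.9]
[[-0.0, -0.965, -0.26, 73.421], [1.0, -0.0, -0.0, 0.847], [0.0, -0.26, 0.965, -162.178], [0.0, 0.0, 0.0, 1.0]]
```

View pics/scene0.png

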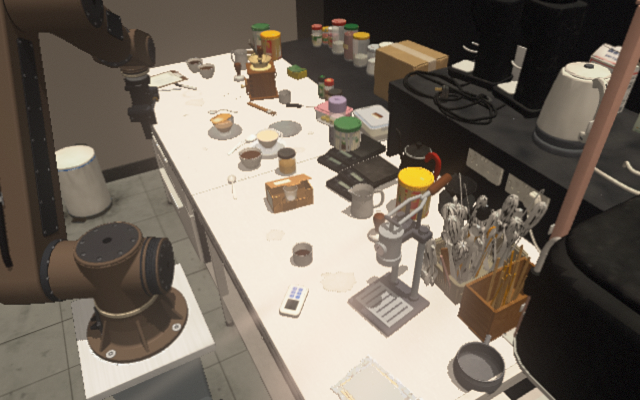

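View pics/top0.png

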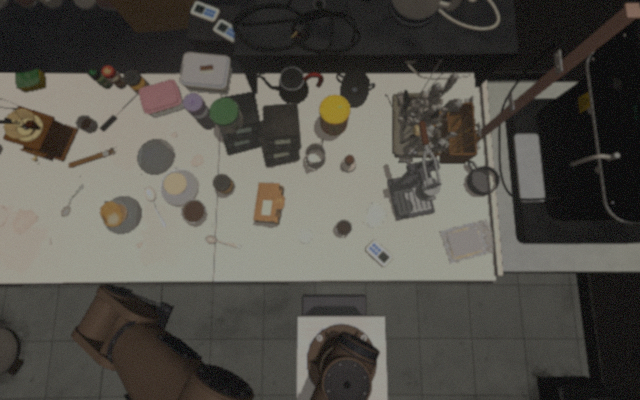

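Run:
```python
import cv2,numpy as np
s=cv2.imread("pics/scene0.png");t=cv2.imread("pics/top0.png")
def crop(im,x,y,w,h,f):return cv2.resize(im[y:y+h,x:x+w],None,fx=f,fy=f,interpolation=cv2.INTER_CUBIC)
a=crop(s,255,165,66,50,6);b=crop(s,340,180,100,160,3.75)
c=crop(t,245,175,66,50,6);d=crop(t,375,145,75,80,5)
o=np.zeros((600,790,3),np.uint8)
o[:300,:396]=a;o[300:,:396]=c
b=crop(s,345,260,96,75,4);o[:300,400:784]=b
d=crop(t,375,145,76,75,4);o[300:,400:704]=d
cv2.imwrite("pics/c1.png",o)
```

```text
(no output)
```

View pics/c1.png

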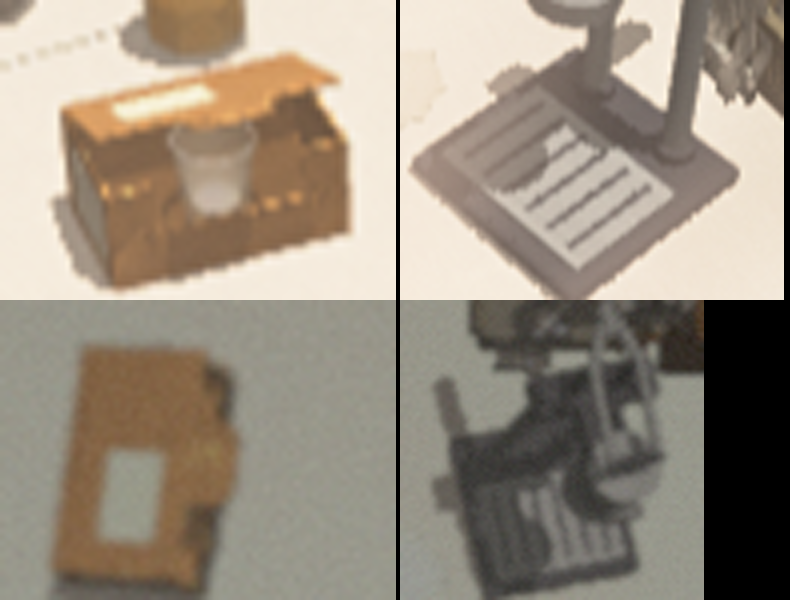

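```bash
cat > h.py <<'E'
import cv2,numpy as np
from scipy.optimize import least_squares
from scipy.spatial.transform import Rotation as Ro
from cell import env
def plane(c,px,z):
    p=cv2.undistortPoints(np.array(px,float).reshape(-1,1,2),c["K"],c["dist"]).reshape(-1,2)
    d=np.c_[p,np.ones(len(p))]@c["R"]; o=-c["R"].T@c["t"]
    return o+d*((z-o[2])/d[:,2])[:,None]
def proj(c,X): return cv2.projectPoints(np.array(X,float).reshape(-1,1,3),cv2.Rodrigues(c["R"])[0],c["t"],c["K"],c["dist"])[0].reshape(-1,2)
def cs(u,v):return (255+u/6,165+v/6)
def ct(u,v):return (245+u/6,175+(v-300)/6)
def ps(u,v):return (345+(u-400)/4,260+v/4)
def pt(u,v):return (375+(u-400)/4,145+(v-300)/4)
E
python3 - <<'E'
from h import *
S=env.read_camera("scene");T=env.read_camera("top")
np.set_printoptions(precision=1,suppress=True)
g=plane(S,[ps(445,158),ps(578,268),ps(672,192),ps(545,92)],20)
b=plane(S,[ps(412,165),ps(575,300),ps(738,175),ps(575,48)],16)
for q in(g,b):
    print(q,q.mean(0),np.linalg.norm(np.diff(np.vstack([q,q[:1]]),axis=0),axis=1))
    e=q[0]-q[1]+q[3]-q[2]; print("dirs",np.degrees(np.arctan2(e[1],e[0])), )
print("top grate",plane(T,[pt(480,595),pt(637,572)],10))
def fl(a,r,y,n=0): return [44-r*np.cos(a)-n*np.sin(a)*-1*-1,y,66+r*np.sin(a)+n*np.cos(a)]
def pts(p):
    x,y,yaw,a=p;c,s=np.cos(yaw),np.sin(yaw);R=np.array([[c,-s,0],[s,c,0],[0,0,1]])
    sc=[[-44,70,0],[-44,-70,0],[-44,-70,66],[44,70,66],fl(a,88,70)]
    tp=[[44,-70,69],[44,70,69],fl(a,88,-70),fl(a,118,0)]
    f=lambda L:np.array(L)@R.T+[x,y,0]
    return np.vstack([proj(S,f(sc)),proj(T,f(tp))])
o=np.array([cs(118,288),cs(350,235),cs(350,145),cs(62,108),cs(102,135),ct(82,345),ct(55,572),ct(207,347),ct(238,460)])
r=least_squares(lambda p:(pts(p)-o).ravel(),[520,200,1.6,.35],loss="soft_l1")
print(r.x.round(3));print(pts(r.x)-o)
E
```

```text
[[ 514.6 -232.4   20. ]
 [ 539.4 -346.9   20. ]
 [ 626.2 -327.8   20. ]
 [ 604.3 -216.8   20. ]] [ 571.1 -281.    20. ] [117.2  88.9 113.1  91.1]
dirs 101.68992307477131
[[ 494.6 -223.9   16. ]
 [ 526.  -363.1   16. ]
 [ 674.4 -335.2   16. ]
 [ 648.2 -190.3   16. ]] [ 585.8 -278.1   16. ] [142.8 150.9 147.3 157.3]
dirs 101.46865339640745
top grate [[ 503.  -207.6   10. ]
 [ 524.2 -356.2   10. ]]
[558.7 261.7   1.5   6.7]
[[-0.1  0.6]
 [ 0.5 -1.1]
 [-0.1 -1.9]
 [-0.5  0.2]
 [-0.7 -0.2]
 [ 0.5 -0.2]
 [-0.  -0.3]
 [ 0.4 -0.3]
 [ 0.2  0.3]]
```

```bash
cat >> h.py <<'E'
def pose():
    s=env.state(); return np.array(s["eef_pos"]),Ro.from_euler("xyz",s["tcp_rot"]).as_matrix()
def plan(tgt,turn,n,c=0,p=None,R=None):
    if p is None:p,R=pose()
    d=(np.array(tgt)-p)/n; k=Ro.from_euler("z",turn/n,degrees=True).as_matrix()
    L=[]
    for i in range(n):
        L.append([*(round(float(v),1) for v in R.T@d),round(turn/n,2),c]); R=R@k
    print(str(L).replace(" ",""))
def wcam(name=None):
    p,R=pose(); w=env.read_camera("wrist")
    M=np.eye(4);M[:3,:3]=R;M[:3,3]=p;M=M@w["hand_eye"]
    w["R"]=M[:3,:3].T;w["t"]=-w["R"]@M[:3,3]
    if name:cv2.imwrite(name,cv2.resize(w["color"][:,:,::-1],(800,500)))
    return w
E
python3 - <<'E'
from h import *
plan([554.8,190,200],74,12)
E
```

```text
[[-38.0,-21.4,1.9,6.17,0],[-40.1,-17.2,1.9,6.17,0],[-41.7,-12.7,1.9,6.17,0],[-42.8,-8.2,1.9,6.17,0],[-43.5,-3.5,1.9,6.17,0],[-43.6,1.1,1.9,6.17,0],[-43.2,5.8,1.9,6.17,0],[-42.3,10.4,1.9,6.17,0],[-41.0,14.9,1.9,6.17,0],[-39.1,19.2,1.9,6.17,0],[-36.8,23.3,1.9,6.17,0],[-34.1,27.1,1.9,6.17,0]]
```

Emit:
{"name": "carry_out", "arguments": {"motion": [[-38.0,-21.4,1.9,6.17,0],[-40.1,-17.2,1.9,6.17,0],[-41.7,-12.7,1.9,6.17,0],[-42.8,-8.2,1.9,6.17,0],[-43.5,-3.5,1.9,6.17,0],[-43.6,1.1,1.9,6.17,0],[-43.2,5.8,1.9,6.17,0],[-42.3,10.4,1.9,6.17,0],[-41.0,14.9,1.9,6.17,0],[-39.1,19.2,1.9,6.17,0],[-36.8,23.3,1.9,6.17,0],[-34.1,27.1,1.9,6.17,0]]}}

```text
t: 1.45
eef_pos: [555.5, 188.4, 199.8]
tcp_rot: [3.142, -0.0, 1.495]
ft_force: [-0.7, 0.3, 0.8]
opening: 1.001
grip_force: 0.0
```

Run:
```python
from h import *
np.set_printoptions(precision=2,suppress=True)
s=env.state();print(s["eef_pos"],s["tcp_rot"],s["joints"])
w=wcam("pics/w1.png")
c,n=np.cos(1.5),np.sin(1.5);R=np.array([[c,-n,0],[n,c,0],[0,0,1]]);o=np.array([558.7,261.7,0]);a=.42
f=lambda r,y:[44-r*np.cos(a),y,66+r*np.sin(a)]
print(proj(w,np.array([f(118,0),f(88,25),f(88,-25),[-44,70,66],[-44,-70,66]])@R.T+o)*1.25)
```

```text
[555.53 188.38 199.78] [ 3.14 -0.    1.5 ] [0.21 0.46 1.68 0.   1.   0.29]
[[401.95 237.3 ]
 [365.73 194.79]
 [437.88 194.42]
 [313.8  198.31]
 [490.72 197.41]]
```

View pics/w1.png

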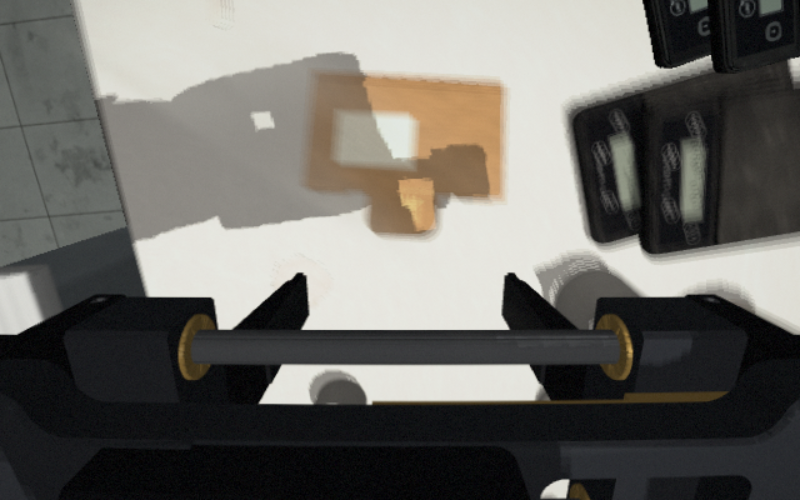

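Emit:
{"name": "carry_out", "arguments": {"motion": [[11,-1,34,0,0],[11,-1,34,0,0],[0,0,34,0,0.3],[0,0,0.8,0,0.43],[0,0,0,0,0.46],[0,0,0,0,0.46]]}}

```text
t: 2.1
eef_pos: [554.9, 212.2, 98.8]
tcp_rot: [3.139, -0.001, 1.5]
ft_force: [-0.4, -0.3, 0.1]
opening: 0.725
grip_force: 0.0
```

Emit:
{"name": "carry_out", "arguments": {"motion": [[0,0,0,0,0.476],[0,0,0,0,0.476]]}}

```text
t: 2.3
eef_pos: [554.3, 212.1, 98.3]
tcp_rot: [3.14, -0.001, 1.499]
ft_force: [-7.0, -0.9, 2.0]
opening: 0.562
grip_force: 3.7
```

Emit:
{"name": "carry_out", "arguments": {"motion": [[0,0,0,0,0.484],[0,0,0,0,0.484]]}}

```text
t: 2.5
eef_pos: [552.6, 211.8, 97.2]
tcp_rot: [-3.139, 0.001, 1.5]
ft_force: [-6.8, -2.1, 1.4]
opening: 0.522
grip_force: 16.6
```

Emit:
{"name": "carry_out", "arguments": {"motion": [[0,0,0,0,0.476],[0,0,0,0,0.476],[0,0,0,0,0.476]]}}

```text
t: 2.8
eef_pos: [552.7, 211.8, 97.2]
tcp_rot: [-3.139, 0.001, 1.5]
ft_force: [-6.3, -1.3, -0.1]
opening: 0.52
grip_force: 6.5
```

Emit:
{"name": "carry_out", "arguments": {"motion": [[0,0,0,0,0.48],[0,0,0,0,0.48],[0,0,0,0,0.48]]}}

```text
t: 3.1
eef_pos: [552.6, 211.8, 97.2]
tcp_rot: [-3.138, 0.001, 1.5]
ft_force: [-6.8, -1.6, 1.1]
opening: 0.521
grip_force: 12.4
```

Emit:
{"name": "carry_out", "arguments": {"motion": [[0,0,0,0,0.5],[0,0,0,0,0.5],[0,0,0,0,0.5]]}}

```text
t: 3.4
eef_pos: [552.6, 211.8, 97.2]
tcp_rot: [-3.139, 0.001, 1.5]
ft_force: [-6.9, -0.7, 0.9]
opening: 0.513
grip_force: 30.0
```

Emit:
{"name": "carry_out", "arguments": {"motion": [[4,0,-8,0,0.5],[5,0,-8,0,0.5],[6,0,-7,0,0.5],[6,0,-7,0,0.5],[7,0,-6,0,0.5],[6,0,-5.5,0,0.5],[0,0,0,0,0.5],[0,0,0,0,0.2],[0,0,0,0,0.2],[0,0,0,0,0.2]]}}

```text
t: 4.4
eef_pos: [556.4, 245.9, 138.4]
tcp_rot: [-3.141, -0.0, 1.499]
ft_force: [-1.4, -1.0, 1.1]
opening: 0.712
grip_force: 1.0
```

Run:
```python
from h import *
S=env.read_camera("scene")["color"][:,:,::-1]
cv2.imwrite("pics/s2.png",cv2.resize(S[140:230,235:355],None,fx=5,fy=5,interpolation=cv2.INTER_CUBIC))
```

```text
(no output)
```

View pics/s2.png

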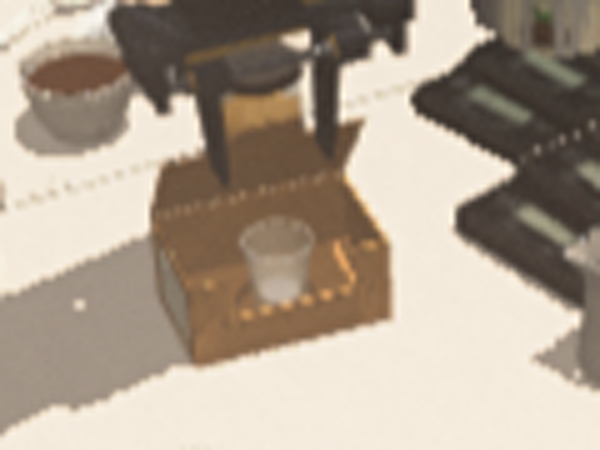

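Emit:
{"name": "carry_out", "arguments": {"motion": [[-25,0,0,0,0.1],[-30,0,0,0,0.4],[0,0,0,0,0.9],[0,0,0,0,0.9],[0,0,0,0,0.9],[20,0,0,0,0.9],[20,0,0,0,0.9],[18,0,0,0,0.9],[18,0,0,0,0.9],[18,0,0,0,0.9],[18,0,0,0,0.9],[16,0,0,0,0.9]]}}

```text
t: 5.65
eef_pos: [561.5, 320.4, 138.4]
tcp_rot: [-3.141, 0.0, 1.5]
ft_force: [-0.0, -0.9, -0.6]
opening: 0.11
grip_force: 0.3
```

Emit:
{"name": "carry_out", "arguments": {"motion": [[-30,0,0,0,0.5],[-35,0,-10,0,0.2],[-10,0,-45,0,0.1],[0,0,-48,0,0]]}}

```text
t: 6.05
eef_pos: [555.6, 243.0, 241.5]
tcp_rot: [-3.137, 0.001, 1.498]
ft_force: [0.1, 1.2, 0.9]
opening: 0.386
grip_force: 0.0
```

Run:
```python
from h import *
p,R=pose();print(p)
t=np.array([560,650,300.]);m=p+(t-p)*.7
plan(m,-97,12); plan(t,-42,6,0,m,R@Ro.from_euler("z",-97,degrees=True).as_matrix())
```

```text
[555.5784068  242.9884416  241.46939965]
[[23.7,-1.5,-3.4,-8.08,0],[23.7,1.9,-3.4,-8.08,0],[23.2,5.2,-3.4,-8.08,0],[22.2,8.4,-3.4,-8.08,0],[20.8,11.4,-3.4,-8.08,0],[19.0,14.2,-3.4,-8.08,0],[16.8,16.8,-3.4,-8.08,0],[14.3,19.0,-3.4,-8.08,0],[11.5,20.8,-3.4,-8.08,0],[8.4,22.2,-3.4,-8.08,0],[5.2,23.2,-3.4,-8.08,0],[1.9,23.7,-3.4,-8.08,0]]
[[-1.2,20.3,-3.0,-7.0,0],[-3.7,20.0,-3.0,-7.0,0],[-6.1,19.4,-3.0,-7.0,0],[-8.4,18.5,-3.0,-7.0,0],[-10.6,17.4,-3.0,-7.0,0],[-12.6,15.9,-3.0,-7.0,0]]
```

Emit:
{"name": "carry_out", "arguments": {"motion": [[23.7,-1.5,-3.4,-8.08,0],[23.7,1.9,-3.4,-8.08,0],[23.2,5.2,-3.4,-8.08,0],[22.2,8.4,-3.4,-8.08,0],[20.8,11.4,-3.4,-8.08,0],[19.0,14.2,-3.4,-8.08,0],[16.8,16.8,-3.4,-8.08,0],[14.3,19.0,-3.4,-8.08,0],[11.5,20.8,-3.4,-8.08,0],[8.4,22.2,-3.4,-8.08,0],[5.2,23.2,-3.4,-8.08,0],[1.9,23.7,-3.4,-8.08,0]]}}

```text
t: 7.25
eef_pos: [558.3, 530.7, 281.9]
tcp_rot: [-3.141, -0.001, -3.085]
ft_force: [1.0, 0.0, -0.3]
opening: 1.001
grip_force: 0.0
```

Emit:
{"name": "carry_out", "arguments": {"motion": [[-1.2,20.3,-3.0,-7.0,0],[-3.7,20.0,-3.0,-7.0,0],[-6.1,19.4,-3.0,-7.0,0],[-8.4,18.5,-3.0,-7.0,0],[-10.6,17.4,-3.0,-7.0,0],[-12.6,15.9,-3.0,-7.0,0]]}}

```text
t: 7.85
eef_pos: [559.3, 652.5, 299.8]
tcp_rot: [3.141, -0.001, -2.353]
ft_force: [-0.5, 0.5, 0.2]
opening: 0.999
grip_force: 0.0
```

Emit:
{"name": "carry_out", "arguments": {"motion": [[-45,0,0,0,0],[-45,0,0,0,0],[-45,0,0,0,0]]}}

```text
t: 8.15
eef_pos: [615.3, 705.7, 294.2]
tcp_rot: [3.14, 0.018, -2.357]
ft_force: [-0.2, 0.2, 1.5]
opening: 1.001
grip_force: 0.0
```

Run:
```python
from h import *
s=env.state();print(s["joints"].round(3),s["eef_pos"].round(1),s["tcp_rot"].round(3))
```

```text
[ 0.783  1.134  0.055  0.002  1.934 -1.572] [615.3 705.7 294.2] [ 3.14   0.018 -2.357]
```

Emit:
{"name": "carry_out", "arguments": {"motion": [[-45,0,0,0,0],[-45,0,0,0,0],[-45,0,0,0,0],[-45,0,0,0,0]]}}

```text
t: 8.55
eef_pos: [652.1, 729.4, 253.9]
tcp_rot: [3.134, 0.119, -2.358]
ft_force: [-0.2, -0.3, -0.7]
opening: 1.0
grip_force: 0.0
```

Run:
```python
from h import *
s=env.state();print(s["joints"].round(3),s["eef_pos"].round(1),s["tcp_rot"].round(3))
```

```text
[ 0.771  1.182  0.048  0.009  1.792 -1.58 ] [652.1 729.4 253.9] [ 3.134  0.119 -2.358]
```

Emit:
{"name": "carry_out", "arguments": {"motion": [[-45,0,-20,0,0],[-45,0,-20,0,0],[-45,0,-20,0,0],[-45,0,-20,0,0],[-45,0,-20,0,0],[-45,0,-20,0,0]]}}

```text
t: 9.15
eef_pos: [673.4, 731.4, 337.0]
tcp_rot: [3.125, 0.289, -2.361]
ft_force: [-0.2, 0.4, 0.6]
opening: 1.002
grip_force: 0.0
```

Run:
```python
from h import *
s=env.state();print(s["joints"].round(3),s["eef_pos"].round(1),s["tcp_rot"].round(3),pose()[1][:,2])
```

```text
[ 0.754  1.102  0.048  0.024  1.702 -1.593] [673.4 731.4 337. ] [ 3.125  0.289 -2.361] [ 0.19110797  0.21213546 -0.95837169]
```

Emit:
{"name": "carry_out", "arguments": {"motion": [[-47,0,-14,0,0],[-47,0,-14,0,0],[-47,0,-14,0,0],[-47,0,-14,0,0],[-47,0,-14,0,0],[-47,0,-14,0,0],[-47,0,-14,0,0],[-47,0,-14,0,0],[-47,0,-14,0,0],[-47,0,-14,0,0]]}}

```text
t: 10.15
eef_pos: [695.5, 730.3, 474.1]
tcp_rot: [3.113, 0.571, -2.368]
ft_force: [-0.3, 0.3, -0.8]
opening: 1.0
grip_force: 0.0
```

Run:
```python
from h import *
s=env.state();print(s["joints"].round(3),s["eef_pos"].round(1),s["tcp_rot"].round(3),pose()[1][:,2])
```

```text
[ 0.731  0.983  0.048  0.052  1.54  -1.608] [695.5 730.3 474.1] [ 3.113  0.571 -2.368] [ 0.36632234  0.39826674 -0.84094682]
```

Emit:
{"name": "carry_out", "arguments": {"motion": [[-49,0,-5,0,0],[-49,0,-5,0,0],[-49,0,-5,0,0],[-49,0,-5,0,0],[-49,0,-5,0,0],[-49,0,-5,0,0]]}}

```text
t: 10.75
eef_pos: [707.3, 731.4, 545.5]
tcp_rot: [3.104, 0.742, -2.375]
ft_force: [0.2, -0.7, 0.4]
opening: 1.0
grip_force: 0.0
```

Run:
```python
from h import *
s=env.state();p,R=pose();print(s["joints"].round(3),s["eef_pos"].round(1),s["tcp_rot"].round(3),R, np.degrees(np.arccos(-R[2,2])))
```

```text
[ 0.719  0.932  0.048  0.07   1.421 -1.616] [707.3 731.4 545.5] [ 3.104  0.742 -2.375] [[-0.53082945 -0.7112383   0.46082553]
 [-0.51096095  0.70241003  0.49551897]
 [-0.67612055  0.02757221 -0.73627493]] 42.58494358466525
```

```bash
cat > kin.py <<'E'
import numpy as np
from scipy.optimize import least_squares
from scipy.spatial.transform import Rotation as Ro
D=[([1.115,.491,1.559,0,1.092,-.106],(214.18,587.17,222.66)),([.783,1.134,.055,.002,1.934,-1.572],(615.3,705.7,294.2)),([.771,1.182,.048,.009,1.792,-1.58],(652.1,729.4,253.9)),
([.754,1.102,.048,.024,1.702,-1.593],(673.4,731.4,337)),([.731,.983,.048,.052,1.54,-1.608],(695.5,730.3,474.1)),([.719,.932,.048,.07,1.421,-1.616],(707.3,731.4,545.5)),([.21,.46,1.68,0,1.0,.29],(555.5,188.4,199.8))]
def fk(q,P):
    a1,d1,L2,L3,e,lat,lat2,L6=P
    E=lambda a,x:Ro.from_euler(a,x)
    R=E("z",q[0]);p=R.apply([a1,lat,d1]);R=R*E("y",q[1]);p=p+R.apply([0,0,L2])
    R=R*E("y",q[2]);p=p+R.apply([e,0,L3]);R=R*E("z",q[3]*SG)*E("y",q[4]);p=p+R.apply([0,lat2,L6])
    return p,(R*E("z",np.pi/2+q[5])).as_matrix()
SG=1
J=[1]*6
E
python3 - <<'E'
import kin,numpy as np
from kin import *
np.set_printoptions(precision=3,suppress=True)
def res(P):return np.concatenate([fk(q,P)[0]-np.array(x) for q,x in D]+[(P-P0)*.01])
P0=np.array([0,300,450,450,0,66,0,280.])
for s in(1,-1):
    kin.SG=s
    r=least_squares(res,P0);print(s,r.x.round(1),np.abs(r.fun).max());
    print(fk(D[5][0],r.x)[1]);print(fk(D[0][0],r.x)[1]);print(r.fun[:21].reshape(7,3))
E
```

```text
1 [ -0.1 197.1 586.3 411.2  44.   67.4  -1.1 263.5] 1.9132974595613064
[[-0.531 -0.711  0.461]
 [-0.511  0.703  0.496]
 [-0.676  0.028 -0.736]]
[[-0.939  0.343 -0.   ]
 [ 0.343  0.939 -0.   ]
 [ 0.    -0.    -1.   ]]
[[-0.51  -0.537 -0.606]
 [-0.435  0.55  -0.103]
 [ 0.117  0.06  -0.148]
 [-0.41   0.244  0.372]
 [-0.518  0.432  0.263]
 [ 0.002  0.118 -0.297]
 [ 1.073 -1.913  0.529]]
-1 [  59.4  239.3  538.2  386.    76.2  323.7 -246.1  247.8] 19.049697666363613
[[-0.52  -0.652  0.552]
 [-0.529  0.753  0.391]
 [-0.671 -0.089 -0.736]]
[[-0.939  0.343 -0.   ]
 [ 0.343  0.939 -0.   ]
 [ 0.    -0.    -1.   ]]
[[-10.723   4.104  -2.129]
 [ -4.75   10.728  -1.443]
 [ -4.963   4.513   2.654]
 [  0.134  -0.452   1.534]
 [  9.085 -11.127  -0.64 ]
 [ 13.852 -19.05   -1.709]
 [ -1.663   8.968   1.739]]
```

```bash
cat >> kin.py <<'E'
P=np.array([-0.1,197.1,586.3,411.2,44.,67.4,-1.1,263.5])
LO=np.array([-3.1,-.84,.05,-1.13,.06,-2.69]);HI=np.array([3.1,2.19,2.79,4.28,2.93,2.69])
def tool(phi,lean,below=1):
    f=np.array([np.cos(phi),np.sin(phi),0]);u=np.array([0,0,1.])
    z=np.sin(lean)*f-np.cos(lean)*u; x=-below*(np.cos(lean)*f+np.sin(lean)*u); return np.c_[x,np.cross(z,x),z]
def ik(p,R,q0s):
    best=None
    for q0 in q0s:
        def f(q):
            a,b=fk(q,P);return np.r_[(a-p)/100,Ro.from_matrix(b.T@R).as_rotvec()]
        r=least_squares(f,q0,bounds=(LO,HI))
        if best is None or r.cost<best.cost:best=r
    return best
E
python3 - <<'E'
from kin import *
np.set_printoptions(precision=2,suppress=True)
rng=np.random.default_rng(0)
q0s=[[-.6,.5,1.5,s*.6,1,t] for s in(-1,1) for t in(-2,-.5,1,2.5)]
G=np.array([571,-281,66.]);C=np.array([558,256,50.])
for below in(1,-1):
  for ph in(-10,0,10,20,30,45,57):
    R=tool(np.radians(ph),np.radians(42),below)
    for n,g in(("press",G),("carton",C)):
        r=ik(g+11*R[:,2],R,q0s)
        print(below,ph,n,"ok" if r.cost<1e-6 else "NO %.4f"%r.cost,r.x)
E
```

```text
1 -10 press ok [-0.7   0.68  2.1   2.26  0.45  1.99]
1 -10 carton ok [0.49 0.71 2.09 4.16 0.5  1.13]
1 0 press ok [-0.75  0.69  2.07  1.93  0.51  2.13]
1 0 carton ok [0.43 0.71 2.13 3.81 0.47 1.29]
1 10 press ok [-0.79  0.7   2.02  1.65  0.58  2.24]
1 10 carton ok [0.37 0.7  2.17 3.44 0.47 1.45]
1 20 press ok [-0.81  0.71  1.96  1.41  0.67  2.3 ]
1 20 carton ok [0.31 0.7  2.18 3.08 0.47 1.59]
1 30 press ok [-0.83  0.73  1.89  1.21  0.77  2.34]
1 30 carton ok [0.24 0.7  2.18 2.73 0.49 1.73]
1 45 press ok [-0.84  0.77  1.78  0.98  0.93  2.34]
1 45 carton ok [0.15 0.7  2.15 2.23 0.52 1.92]
1 57 press ok [-0.83  0.8   1.69  0.84  1.06  2.31]
1 57 carton ok [0.1  0.71 2.1  1.85 0.58 2.06]
-1 -10 press ok [-0.7   0.68  2.1   2.26  0.45 -1.15]
-1 -10 carton ok [ 0.49  0.71  2.09  4.16  0.5  -2.01]
-1 0 press ok [-0.75  0.69  2.07  1.93  0.51 -1.01]
-1 0 carton ok [ 0.43  0.71  2.13  3.81  0.47 -1.85]
-1 10 press ok [-0.79  0.7   2.02  1.65  0.58 -0.91]
-1 10 carton ok [ 0.37  0.7   2.17  3.44  0.47 -1.69]
-1 20 press ok [-0.81  0.71  1.96  1.41  0.67 -0.84]
-1 20 carton ok [ 0.31  0.7   2.18  3.08  0.47 -1.55]
-1 30 press ok [-0.83  0.73  1.89  1.21  0.77 -0.8 ]
-1 30 carton ok [ 0.24  0.7   2.18  2.73  0.49 -1.41]
-1 45 press ok [-0.84  0.77  1.78  0.98  0.93 -0.8 ]
-1 45 carton ok [ 0.15  0.7   2.15  2.23  0.52 -1.22]
-1 57 press ok [-0.83  0.8   1.69  0.84  1.06 -0.83]
-1 57 carton ok [ 0.1   0.71  2.1   1.85  0.58 -1.08]
```

```bash
cat > sim.py <<'E'
from h import *
import kin
def run(rows,verbose=1):
    s=env.state();q=np.array(s["joints"]);q=np.clip(q,kin.LO+1e-4,kin.HI-1e-4);p,R=pose();mx=np.zeros(6);lo=q.copy();hi=q.copy();err=0
    for r in rows:
        p=p+R@np.array(r[:3]);R=R@Ro.from_euler("z",r[3],degrees=True).as_matrix()
        k=kin.ik(p,R,[q]);err=max(err,k.cost);mx=np.maximum(mx,abs(k.x-q));q=k.x;lo=np.minimum(lo,q);hi=np.maximum(hi,q)
    print("end",p.round(1),"q",q.round(2),"maxstep",mx.round(3),"lo",lo.round(2),"hi",hi.round(2),"err",err)
E
python3 - <<'E'
from sim import *
p,R=pose();W=np.array([480,180,300.]);H=np.array([503.5,196.8,136])
z=R[:,2];G=np.array([558.3,255.7,50]);H=G+11*z-130*z;print("hover",H.round(1))
W=H+[-20,-20,150]
def seg(tgt,turn,n):
    global p,R
    L=[];d=(np.array(tgt)-p)/n
    for i in range(n):
        L.append([*(round(float(v),1) for v in R.T@d),round(turn/n,2),0.37]);p=p+d;R=R@Ro.from_euler("z",turn/n,degrees=True).as_matrix()
    return L
A=seg(W,204,24);B=seg(H,153.6,18)
run(A);run(A+B)
for i in range(0,42,12):print(str((A+B)[i:i+12]).replace(" ",""))
E
```

```text
hover [503.5 196.7 137.6]
end [484.1 177.1 287. ] q [-0.06  0.12  2.14  1.06  0.64  0.34] maxstep [0.064 0.138 0.324 0.066 0.186 0.123] lo [-0.06  0.12  0.05  0.07  0.56 -1.62] hi [0.72 0.93 2.14 1.06 1.42 0.34] err 4.452066649036487e-19
end [504.  197.3 137. ] q [-0.    0.45  2.27  1.81  0.54  2.2 ] maxstep [0.064 0.138 0.324 0.066 0.186 0.123] lo [-0.06  0.12  0.05  0.07  0.53 -1.62] hi [0.72 0.93 2.27 1.81 1.42 2.2 ] err 4.452066649036487e-19
[[24.0,-9.9,-7.8,8.5,0.37],[22.3,-13.3,-7.8,8.5,0.37],[20.1,-16.5,-7.8,8.5,0.37],[17.4,-19.3,-7.8,8.5,0.37],[14.4,-21.6,-7.8,8.5,0.37],[11.0,-23.5,-7.8,8.5,0.37],[7.4,-24.9,-7.8,8.5,0.37],[3.7,-25.7,-7.8,8.5,0.37],[-0.2,-26.0,-7.8,8.5,0.37],[-4.0,-25.7,-7.8,8.5,0.37],[-7.8,-24.8,-7.8,8.5,0.37],[-11.3,-23.4,-7.8,8.5,0.37]]
[[-14.7,-21.4,-7.8,8.5,0.37],[-17.7,-19.0,-7.8,8.5,0.37],[-20.3,-16.2,-7.8,8.5,0.37],[-22.5,-13.0,-7.8,8.5,0.37],[-24.2,-9.6,-7.8,8.5,0.37],[-25.3,-5.9,-7.8,8.5,0.37],[-25.9,-2.1,-7.8,8.5,0.37],[-25.9,1.8,-7.8,8.5,0.37],[-25.4,5.6,-7.8,8.5,0.37],[-24.3,9.3,-7.8,8.5,0.37],[-22.6,12.8,-7.8,8.5,0.37],[-20.5,16.0,-7.8,8.5,0.37]]
[[-4.0,2.0,7.2,8.53,0.37],[-3.6,2.6,7.2,8.53,0.37],[-3.2,3.1,7.2,8.53,0.37],[-2.7,3.6,7.2,8.53,0.37],[-2.2,3.9,7.2,8.53,0.37],[-1.6,4.2,7.2,8.53,0.37],[-0.9,4.4,7.2,8.53,0.37],[-0.3,4.5,7.2,8.53,0.37],[0.4,4.5,7.2,8.53,0.37],[1.1,4.4,7.2,8.53,0.37],[1.7,4.1,7.2,8.53,0.37],[2.3,3.8,7.2,8.53,0.37]]
[[2.8,3.5,7.2,8.53,0.37],[3.3,3.0,7.2,8.53,0.37],[3.7,2.5,7.2,8.53,0.37],[4.1,1.9,7.2,8.53,0.37],[4.3,1.3,7.2,8.53,0.37],[4.4,0.6,7.2,8.53,0.37]]
```

Emit:
{"name": "carry_out", "arguments": {"motion": [[24.0,-9.9,-7.8,8.5,0.37],[22.3,-13.3,-7.8,8.5,0.37],[20.1,-16.5,-7.8,8.5,0.37],[17.4,-19.3,-7.8,8.5,0.37],[14.4,-21.6,-7.8,8.5,0.37],[11.0,-23.5,-7.8,8.5,0.37],[7.4,-24.9,-7.8,8.5,0.37],[3.7,-25.7,-7.8,8.5,0.37],[-0.2,-26.0,-7.8,8.5,0.37],[-4.0,-25.7,-7.8,8.5,0.37],[-7.8,-24.8,-7.8,8.5,0.37],[-11.3,-23.4,-7.8,8.5,0.37]]}}

```text
t: 11.95
eef_pos: [621.2, 458.1, 429.6]
tcp_rot: [2.406, -0.119, 2.261]
ft_force: [-0.2, -0.2, 0.3]
opening: 0.627
grip_force: 0.0
```

```bash
cat >> sim.py <<'E'
def seg(p,R,tgt,turn,n,c):
    L=[];d=(np.array(tgt)-p)/n
    for i in range(n):
        L.append([*(round(float(v),1) for v in R.T@d),round(turn/n,2),c]);p=p+d;R=R@Ro.from_euler("z",turn/n,degrees=True).as_matrix()
    return L,p,R
def turnto():  # turn that makes tool y level with x down
    R=pose()[1]; return np.degrees(np.arctan2(R[2,1],-R[2,0]))*-1
E
python3 - <<'E'
from sim import *
p,R=pose();z=R[:,2];print(p,z,np.degrees(np.arccos(-z[2])),np.degrees(np.arctan2(z[1],z[0])),env.state()["joints"].round(2))
t=turnto()%360;print("turn left",t)
G=np.array([558.3,255.7,50]);H=G-119*z;W=H+[-20,-20,150]
n=int(np.ceil(t/8.58));A,p1,R1=seg(p,R,W,t*12/n,12,.37);B,_,_=seg(p1,R1,H,t*(n-12)/n,n-12,.37)
run(A+B);print(str(A).replace(" ",""));print(str(B).replace(" ",""))
E
```

```text
[621.21462455 458.14735379 429.58061379] [ 0.46079032  0.49525787 -0.73647262] 42.5682023711978 47.06473970288699 [ 0.47  0.35  1.43  0.37  0.69 -0.38]
turn left 259.8526842451489
end [503.3 196.3 137.9] q [-0.    0.45  2.27  1.8   0.54  2.2 ] maxstep [0.065 0.03  0.071 0.066 0.028 0.112] lo [-0.06  0.12  1.43  0.37  0.53 -0.38] hi [0.47 0.45 2.27 1.8  0.69 2.2 ] err 3.3278664013030493e-19
[[-12.1,-24.7,-8.2,np.float64(8.38),0.37],[-15.6,-22.6,-8.2,np.float64(8.38),0.37],[-18.7,-20.1,-8.2,np.float64(8.38),0.37],[-21.4,-17.2,-8.2,np.float64(8.38),0.37],[-23.7,-13.9,-8.2,np.float64(8.38),0.37],[-25.5,-10.3,-8.2,np.float64(8.38),0.37],[-26.7,-6.4,-8.2,np.float64(8.38),0.37],[-27.4,-2.5,-8.2,np.float64(8.38),0.37],[-27.4,1.5,-8.2,np.float64(8.38),0.37],[-26.9,5.5,-8.2,np.float64(8.38),0.37],[-25.8,9.4,-8.2,np.float64(8.38),0.37],[-24.2,13.0,-8.2,np.float64(8.38),0.37]]
[[-4.0,1.6,6.8,np.float64(8.38),0.37],[-3.7,2.1,6.8,np.float64(8.38),0.37],[-3.3,2.6,6.8,np.float64(8.38),0.37],[-2.9,3.1,6.8,np.float64(8.38),0.37],[-2.4,3.5,6.8,np.float64(8.38),0.37],[-1.9,3.8,6.8,np.float64(8.38),0.37],[-1.3,4.0,6.8,np.float64(8.38),0.37],[-0.7,4.2,6.8,np.float64(8.38),0.37],[-0.1,4.2,6.8,np.float64(8.38),0.37],[0.5,4.2,6.8,np.float64(8.38),0.37],[1.1,4.1,6.8,np.float64(8.38),0.37],[1.7,3.9,6.8,np.float64(8.38),0.37],[2.3,3.6,6.8,np.float64(8.38),0.37],[2.8,3.2,6.8,np.float64(8.38),0.37],[3.2,2.8,6.8,np.float64(8.38),0.37],[3.6,2.3,6.8,np.float64(8.38),0.37],[3.9,1.8,6.8,np.float64(8.38),0.37],[4.1,1.2,6.8,np.float64(8.38),0.37],[4.2,0.6,6.8,np.float64(8.38),0.37]]
```

Emit:
{"name": "carry_out", "arguments": {"motion": [[-12.1,-24.7,-8.2,8.38,0.37],[-15.6,-22.6,-8.2,8.38,0.37],[-18.7,-20.1,-8.2,8.38,0.37],[-21.4,-17.2,-8.2,8.38,0.37],[-23.7,-13.9,-8.2,8.38,0.37],[-25.5,-10.3,-8.2,8.38,0.37],[-26.7,-6.4,-8.2,8.38,0.37],[-27.4,-2.5,-8.2,8.38,0.37],[-27.4,1.5,-8.2,8.38,0.37],[-26.9,5.5,-8.2,8.38,0.37],[-25.8,9.4,-8.2,8.38,0.37],[-24.2,13.0,-8.2,8.38,0.37]]}}

```text
t: 13.15
eef_pos: [485.1, 175.6, 288.4]
tcp_rot: [-2.83, -0.685, 0.348]
ft_force: [0.0, 0.5, 0.0]
opening: 0.631
grip_force: 0.0
```

Emit:
{"name": "carry_out", "arguments": {"motion": [[-4.0,1.6,6.8,8.38,0.37],[-3.7,2.1,6.8,8.38,0.37],[-3.3,2.6,6.8,8.38,0.37],[-2.9,3.1,6.8,8.38,0.37],[-2.4,3.5,6.8,8.38,0.37],[-1.9,3.8,6.8,8.38,0.37],[-1.3,4.0,6.8,8.38,0.37],[-0.7,4.2,6.8,8.38,0.37],[-0.1,4.2,6.8,8.38,0.37],[0.5,4.2,6.8,8.38,0.37],[1.1,4.1,6.8,8.38,0.37]]}}

```text
t: 14.25
eef_pos: [497.5, 187.5, 201.6]
tcp_rot: [-2.44, 0.265, -1.051]
ft_force: [0.5, 0.9, -0.7]
opening: 0.631
grip_force: 0.0
```

Emit:
{"name": "carry_out", "arguments": {"motion": [[1.7,3.9,6.8,8.38,0.37],[2.3,3.6,6.8,8.38,0.37],[2.8,3.2,6.8,8.38,0.37],[3.2,2.8,6.8,8.38,0.37],[3.6,2.3,6.8,8.38,0.37],[3.9,1.8,6.8,8.38,0.37],[4.1,1.2,6.8,8.38,0.37],[4.2,0.6,6.8,8.38,0.37],[0,0,0,0,0.37]]}}

```text
t: 15.15
eef_pos: [505.6, 195.5, 137.8]
tcp_rot: [-3.137, 0.74, -2.313]
ft_force: [0.1, 0.8, 1.0]
opening: 0.631
grip_force: 0.0
```

Run:
```python
from sim import *
p,R=pose();z=R[:,2];print(p,R,turnto())
w=wcam("pics/w3.png")
G=np.array([558.3,255.7,0])
for h in(3,61):
    r=20 if h==3 else 24
    print(h,(proj(w,[G+[0,0,h],G+[r*R[0,1],r*R[1,1],h],G-[r*R[0,1],r*R[1,1],-h]])*1.25).round(0).tolist())
print("axis at grasp",(proj(w,[p-11*z+119*z])*1.25).round(0))
S=env.read_camera("scene")["color"][:,:,::-1]
cv2.imwrite("pics/s3.png",cv2.resize(S[120:230,215:355],None,fx=5,fy=5,interpolation=cv2.INTER_CUBIC))
```

```text
[505.58601186 195.54574256 137.83421567] [[-0.49910909 -0.73476073  0.45936564]
 [-0.54382341  0.67831882  0.49410492]
 [-0.67464525 -0.00320153 -0.73813517]] 0.2718953947562925
3 [[407.0, 190.0], [431.0, 190.0], [383.0, 190.0]]
61 [[407.0, 249.0], [439.0, 249.0], [375.0, 249.0]]
axis at grasp [[404. 241.]]
```

View pics/w3.png

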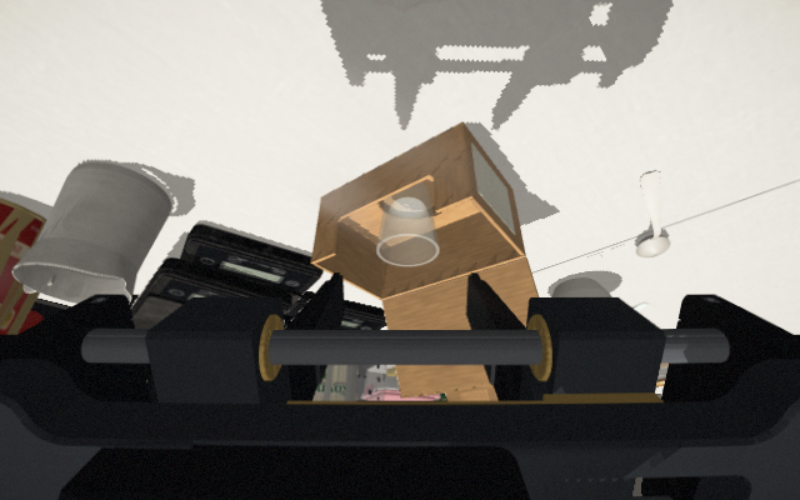

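View pics/s3.png

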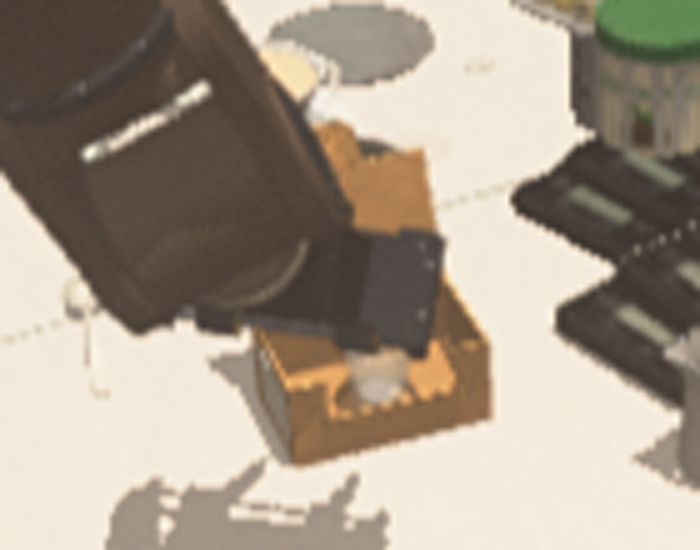

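Emit:
{"name": "carry_out", "arguments": {"motion": [[1,2.3,25,0.27,0.37],[0,0,25,0,0.37],[0,0,25,0,0.37],[0,0,25,0,0.37],[0,0,20,0,0.4],[0,0,10.5,0,0.43],[0,0,0,0,0.45],[0,0,0,0,0.47]]}}

```text
t: 16.05
eef_pos: [562.9, 261.1, 41.8]
tcp_rot: [-3.139, 0.741, -2.315]
ft_force: [-0.3, 0.8, -0.0]
opening: 0.538
grip_force: 0.0
```

Emit:
{"name": "carry_out", "arguments": {"motion": [[0,0,0,0,0.478],[0,0,0,0,0.484],[0,0,0,0,0.488]]}}

```text
t: 16.35
eef_pos: [563.3, 261.0, 41.8]
tcp_rot: [-3.139, 0.742, -2.316]
ft_force: [0.1, -0.1, 1.0]
opening: 0.515
grip_force: 0.0
```

Emit:
{"name": "carry_out", "arguments": {"motion": [[0,0,0,0,0.49],[0,0,0,0,0.491],[0,0,0,0,0.492]]}}

```text
t: 16.65
eef_pos: [563.2, 261.2, 41.2]
tcp_rot: [-3.14, 0.741, -2.317]
ft_force: [0.2, -0.3, 0.5]
opening: 0.51
grip_force: 0.2
```

Emit:
{"name": "carry_out", "arguments": {"motion": [[0,0,0,0,0.493],[0,0,0,0,0.494],[0,0,0,0,0.494]]}}

```text
t: 16.95
eef_pos: [563.2, 261.3, 41.2]
tcp_rot: [-3.14, 0.741, -2.317]
ft_force: [0.3, -0.3, -0.2]
opening: 0.505
grip_force: 0.3
```

Emit:
{"name": "carry_out", "arguments": {"motion": [[0,0,0,0,0.495],[0,0,0,0,0.496],[0,0,0,0,0.496]]}}

```text
t: 17.25
eef_pos: [563.2, 261.3, 41.2]
tcp_rot: [-3.14, 0.741, -2.317]
ft_force: [-0.1, -1.4, 0.2]
opening: 0.504
grip_force: 0.3
```

Emit:
{"name": "carry_out", "arguments": {"motion": [[0,0,0,0,0.497],[0,0,0,0,0.497]]}}

```text
t: 17.45
eef_pos: [563.2, 261.3, 41.2]
tcp_rot: [-3.14, 0.741, -2.317]
ft_force: [-0.4, -0.6, 0.5]
opening: 0.503
grip_force: 0.3
```

Emit:
{"name": "carry_out", "arguments": {"motion": [[0,0,0,0,0.499],[0,0,0,0,0.499]]}}

```text
t: 17.65
eef_pos: [563.2, 261.3, 41.2]
tcp_rot: [-3.14, 0.741, -2.317]
ft_force: [0.5, -0.4, 0.5]
opening: 0.5
grip_force: 0.3
```

Emit:
{"name": "carry_out", "arguments": {"motion": [[0,0,0,0,0.501],[0,0,0,0,0.501]]}}

```text
t: 17.85
eef_pos: [563.2, 261.3, 41.2]
tcp_rot: [-3.14, 0.741, -2.317]
ft_force: [0.4, -0.6, 0.6]
opening: 0.496
grip_force: 0.3
```

Emit:
{"name": "carry_out", "arguments": {"motion": [[0,0,0,0,0.503],[0,0,0,0,0.503]]}}

```text
t: 18.05
eef_pos: [563.2, 261.3, 41.2]
tcp_rot: [-3.14, 0.741, -2.317]
ft_force: [0.7, -0.8, 0.7]
opening: 0.496
grip_force: 0.3
```

Emit:
{"name": "carry_out", "arguments": {"motion": [[0,0,0,0,0.505],[0,0,0,0,0.505]]}}

```text
t: 18.25
eef_pos: [563.2, 261.3, 41.2]
tcp_rot: [-3.14, 0.741, -2.317]
ft_force: [0.1, -0.2, 1.0]
opening: 0.502
grip_force: 0.3
```

Emit:
{"name": "carry_out", "arguments": {"motion": [[0,0,0,0,0.507],[0,0,0,0,0.507]]}}

```text
t: 18.45
eef_pos: [563.2, 261.3, 41.2]
tcp_rot: [-3.14, 0.741, -2.317]
ft_force: [1.1, -0.9, 0.5]
opening: 0.494
grip_force: 0.3
```

Emit:
{"name": "carry_out", "arguments": {"motion": [[0,0,0,0,0.509],[0,0,0,0,0.509]]}}

```text
t: 18.65
eef_pos: [563.2, 261.3, 41.2]
tcp_rot: [-3.14, 0.741, -2.317]
ft_force: [0.9, -0.5, 1.5]
opening: 0.493
grip_force: 0.6
```

Emit:
{"name": "carry_out", "arguments": {"motion": [[0,0,0,0,0.511],[0,0,0,0,0.511]]}}

```text
t: 18.85
eef_pos: [563.2, 261.3, 41.2]
tcp_rot: [-3.14, 0.741, -2.317]
ft_force: [0.3, -0.4, 0.8]
opening: 0.492
grip_force: 1.9
```

Emit:
{"name": "carry_out", "arguments": {"motion": [[0,0,0,0,0.512],[0,0,0,0,0.513]]}}

```text
t: 19.05
eef_pos: [563.2, 261.3, 41.2]
tcp_rot: [-3.14, 0.741, -2.317]
ft_force: [1.3, -1.0, 0.3]
opening: 0.488
grip_force: 3.9
```

Emit:
{"name": "carry_out", "arguments": {"motion": [[0,0,0,0,0.514],[0,0,0,0,0.515],[-1.35,0,-1.48,0,0.515],[-4,0,-4.4,0,0.515],[-5.4,0,-5.9,0,0.515]]}}

```text
t: 19.55
eef_pos: [562.8, 261.3, 57.2]
tcp_rot: [-3.141, 0.74, -2.317]
ft_force: [-0.5, 0.6, -0.8]
opening: 0.486
grip_force: 7.2
```

Emit:
{"name": "carry_out", "arguments": {"motion": [[-8,0,-8.8,0,0.514],[-11,0,-12,0,0.514],[-13.5,0,-14.8,0,0.514],[-13.5,0,-14.8,0,0.514],[-11,0,-12,0,0.514],[-8,0,-8.8,0,0.514],[0,0,0,0,0.514]]}}

```text
t: 20.25
eef_pos: [563.2, 261.4, 155.4]
tcp_rot: [-3.137, 0.743, -2.315]
ft_force: [0.4, -0.2, -1.6]
opening: 0.486
grip_force: 5.6
```

Run:
```python
from sim import *
print(env.state()["grip_force"],pose()[0])
S=env.read_camera("scene")["color"][:,:,::-1]
w=wcam()["color"][:,:,::-1]
o=np.zeros((600,800,3),np.uint8)
a=cv2.resize(S[100:220,235:335],None,fx=4,fy=4,interpolation=cv2.INTER_CUBIC);o[:480,:400]=a
b=cv2.resize(w[130:290,250:383],None,fx=3,fy=3,interpolation=cv2.INTER_CUBIC);o[:480,400:799]=b
cv2.imwrite("pics/c4.png",o)
```

```text
5.591276959708011 [563.21124975 261.38855828 155.41334767]
```

View pics/c4.png

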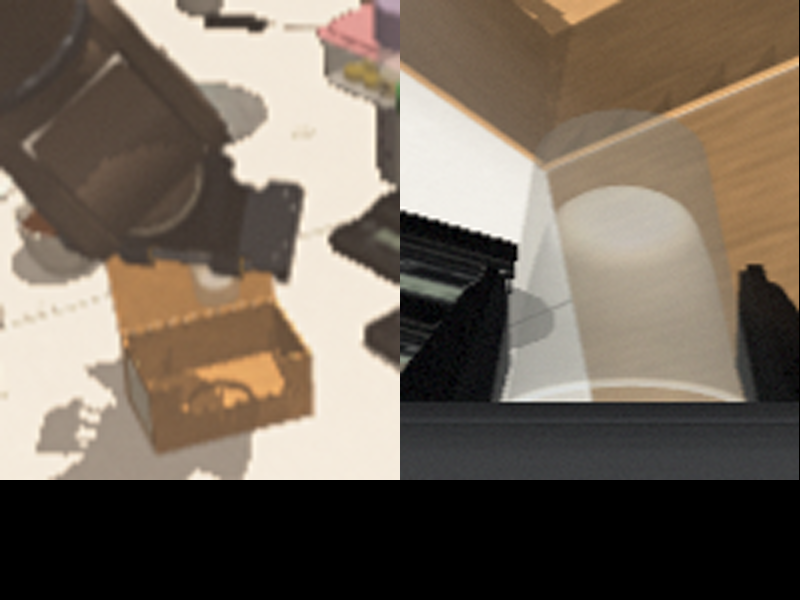

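Run:
```python
from sim import *
g=np.array([571.1,-281,0]);ps=np.radians(11.6);M=np.array([[np.cos(ps),-np.sin(ps),0],[np.sin(ps),np.cos(ps),0],[0,0,1]])
def ov(c,x,y,w,h,f):
    im=cv2.resize(c["color"][y:y+h,x:x+w,::-1],None,fx=f,fy=f,interpolation=cv2.INTER_CUBIC).copy()
    def dr(P,col,cl=True):
        q=(proj(c,np.array(P,float)@M.T+g)-[x,y]+.5)*f;cv2.polylines(im,[np.int32(q*8)],cl,col,1,cv2.LINE_AA,3)
    dr([[-46,-62,20],[46,-62,20],[46,62,20],[-46,62,20]],(0,0,255))
    dr([[-65,-75,0],[95,-75,0],[95,75,0],[-65,75,0]],(255,0,0))
    a=np.linspace(0,6.28,40)
    dr([[30*np.cos(t),30*np.sin(t),178] for t in a],(0,255,0))
    for k in(-36,36):dr([[75,k,20],[75,k,250]],(255,255,0),False)
    dr([[0,0,163],[0,0,178]],(255,0,255),False)
    return im
o=np.zeros((600,800,3),np.uint8)
a=ov(env.read_camera("scene"),340,190,100,150,4);o[:600,:400]=a
b=ov(env.read_camera("top"),380,150,78,72,5);o[:360,404:794]=b
cv2.imwrite("pics/c5.png",o)
```

```text
(no output)
```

View pics/c5.png

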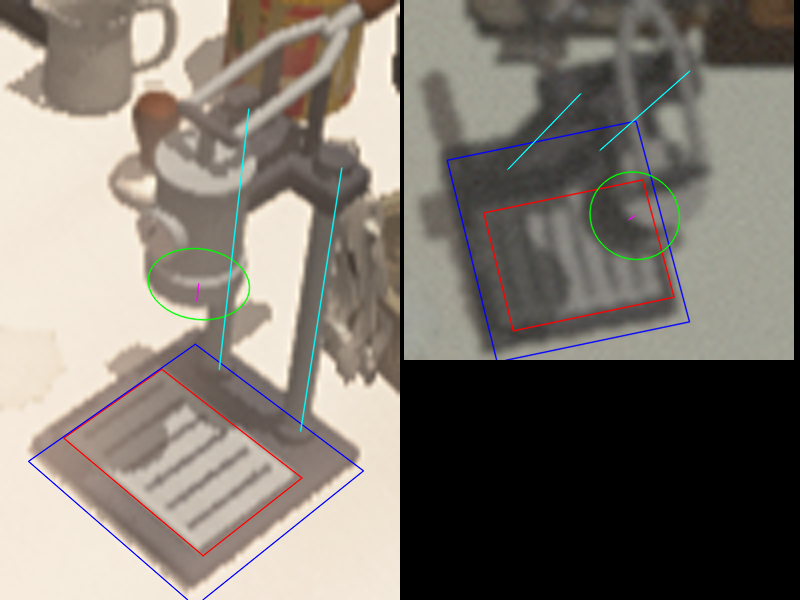

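```bash
cat > fit.py <<'E'
from sim import *
from scipy.ndimage import map_coordinates
S=env.read_camera("scene");T=env.read_camera("top")
def W(P,p):
    c,s=np.cos(p[2]),np.sin(p[2]);P=np.atleast_2d(np.array(P,float));return np.c_[p[0]+c*P[:,0]-s*P[:,1],p[1]+s*P[:,0]+c*P[:,1],P[:,2]]
def edge(c,A,B,inn,p,r=7):
    k=np.linspace(.08,.92,40)[:,None];P=np.array(A)*(1-k)+np.array(B)*k
    q=proj(c,W(P,p));q2=proj(c,W(P+np.array(inn)*.5,p));n=q2-q;t=(q[-1]-q[0]);nn=np.array([-t[1],t[0]])/np.linalg.norm(t);nn=nn*np.sign((n@nn).mean())
    s=np.arange(-r,r+.01,.25);g=cv2.GaussianBlur(cv2.cvtColor(c["color"],cv2.COLOR_RGB2GRAY).astype(float),(0,0),.7)
    X=q[:,None,:]+s[None,:,None]*nn
    v=map_coordinates(g,[X[...,1],X[...,0]],order=1);d=np.gradient(v,axis=1) # inside darker -> negative
    i=d.argmin(1);return s[i],d[np.arange(len(i)),i]
E
python3 - <<'E'
from fit import *
np.set_printoptions(precision=1,suppress=True,linewidth=150)
p=np.array([592,-270,np.radians(11.6)])
E=[(S,"S front",[-80,-75,0],[-80,75,0],[1,0,0]),(S,"S right",[-80,-75,0],[80,-75,0],[0,1,0]),(T,"T front",[-80,-75,0],[-80,75,0],[1,0,0]),(T,"T left",[-80,75,0],[40,75,0],[0,-1,0])]
for it in range(3):
    def model(p2):
        out=[]
        for (c,n,A,B,inn),X,nn,w in dat:
            k=np.linspace(.08,.92,40)[:,None];P=np.array(A)*(1-k)+np.array(B)*k;q=proj(c,W(P,p2));out.append(np.sum((X-q)*nn,1)*w)
        return np.concatenate(out)
    dat=[]
    for e in E:
        c,n,A,B,inn=e;s,d=edge(c,A,B,inn,p)
        k=np.linspace(.08,.92,40)[:,None];P=np.array(A)*(1-k)+np.array(B)*k;q=proj(c,W(P,p));q2=proj(c,W(P+np.array(inn)*.5,p));t=q[-1]-q[0];nn=np.array([-t[1],t[0]])/np.linalg.norm(t);nn=nn*np.sign(((q2-q)@nn).mean())
        dat.append((e,q+s[:,None]*nn,nn,1.0))
        print(n,"med",np.median(s),"iqr",np.percentile(s,[25,75]),"grad",np.median(d))
    r=least_squares(model,p,loss="soft_l1",f_scale=.5,x_scale=[1,1,.01]);p=r.x;print(p[:2],np.degrees(p[2]),"cost",r.cost)
np.save("press.npy",p)
print("head px proj for s=-30..0:",[(s,proj(S,W([[s,0,185]],p)).round(1).tolist(),proj(T,W([[s,0,300]],p)).round(1).tolist()) for s in(-25,-20,-15,-10)])
# head sides in scene
g=cv2.cvtColor(S["color"],cv2.COLOR_RGB2GRAY)
for row in(252,255,258):print(row,g[row,368:410].tolist())
E
```

```text
S front med -1.0 iqr [-1.2 -0.8] grad -9.027366020466502
S right med 0.5 iqr [0.5 0.8] grad -10.716817583260493
T front med -0.25 iqr [-0.5  0. ] grad -7.177609945102823
T left med -1.25 iqr [-1.8 -1. ] grad -5.7226132330291755
[ 589.3 -268.3] 10.87726552957586 cost 26.29288537536509
S front med -0.25 iqr [-0.2  0. ] grad -9.034436556659848
S right med -0.25 iqr [-0.5 -0.2] grad -10.706915338753973
T front med 0.25 iqr [0.2 0.5] grad -7.166837756564981
T left med -0.75 iqr [-1.1 -0.2] grad -5.723571507649069
[ 589.4 -268.3] 10.90111270899725 cost 27.14367415027302
S front med -0.25 iqr [-0.5  0. ] grad -9.025428601997817
S right med -0.25 iqr [-0.3 -0.2] grad -10.679526599146826
T front med 0.25 iqr [0.2 0.5] grad -7.168744207257443
T left med -0.75 iqr [-1.1 -0.2] grad -5.722181802532166
[ 589.4 -268.3] 10.90535747104938 cost 27.36619432129182
head px proj for s=-30..0: [(-25, [[385.2, 257.0]], [[433.8, 187.1]]), (-20, [[386.6, 256.0]], [[433.4, 185.5]]), (-15, [[388.1, 255.1]], [[433.0, 183.9]]), (-10, [[389.6, 254.1]], [[432.6, 182.3]])]
252 [235, 235, 236, 235, 235, 235, 236, 233, 169, 136, 139, 140, 138, 138, 139, 131, 126, 129, 124, 118, 117, 118, 118, 120, 121, 120, 120, 120, 120, 118, 115, 113, 135, 210, 235, 234, 234, 233, 233, 233, 233, 233]
255 [235, 236, 235, 234, 235, 235, 236, 231, 147, 122, 128, 129, 128, 129, 121, 115, 117, 119, 117, 120, 120, 122, 121, 121, 122, 120, 122, 120, 118, 118, 118, 129, 171, 180, 233, 235, 233, 233, 232, 233, 233, 233]
258 [235, 234, 234, 235, 234, 234, 235, 231, 160, 118, 118, 121, 128, 132, 133, 132, 139, 124, 121, 122, 121, 122, 125, 122, 124, 122, 124, 141, 151, 157, 171, 142, 132, 208, 234, 233, 233, 233, 232, 233, 234, 234]
```

Run:
```python
from sim import *
p,R=pose();z=R[:,2];f=np.array([z[0],z[1],0])/np.hypot(*z[:2]);print(p,z,f)
F=np.array([579.6,-265.5,72]);V2=F-160*f;V1=np.array([445,-375,175.])
A,p1,R1=seg(p,R,V1,0,24,.514);B,p2,_=seg(p1,R1,V2,0,6,.514);C,p3,_=seg(p2,R1,F,0,8,.514)
run(A);run(A+B);run(A+B+C);print(A[0],B[0],C[0])
```

```text
[562.74972877 261.24288058 152.71466786] [ 0.45836524  0.49460823 -0.73841994] [0.67972307 0.73346884 0.        ]
end [ 445.3 -374.2  174.2] q [-1.11  0.59  1.73  0.73  1.23  2.38] maxstep [0.066 0.021 0.05  0.051 0.035 0.021] lo [-1.11  0.42  1.73  0.73  0.44  2.35] hi [0.14 0.59 2.2  1.68 1.23 2.49] err 3.342817229242932e-22
end [ 471.  -381.8   71.3] q [-1.08  0.76  1.73  0.8   1.1   2.27] maxstep [0.066 0.029 0.05  0.051 0.035 0.021] lo [-1.11  0.42  1.73  0.73  0.44  2.27] hi [0.14 0.76 2.2  1.68 1.23 2.49] err 1.2690459752946495e-19
end [ 579.9 -264.2   71.4] q [-0.82  0.75  1.77  0.96  0.96  2.36] maxstep [0.066 0.029 0.05  0.051 0.035 0.021] lo [-1.11  0.42  1.73  0.73  0.44  2.27] hi [0.14 0.76 2.2  1.68 1.23 2.49] err 1.2690459752946495e-19
[16.2, -14.4, -16.0, 0.0, 0.514] [10.1, -4.0, 14.0, 0.0, 0.514] [-14.8, -0.0, 13.5, 0.0, 0.514]
```

Emit:
{"name": "carry_out", "arguments": {"motion": [[8.1,-7.2,-8,0,0.514],[16.2,-14.4,-16,0,0.514],[16.2,-14.4,-16,0,0.514],[16.2,-14.4,-16,0,0.514],[16.2,-14.4,-16,0,0.514],[16.2,-14.4,-16,0,0.514],[16.2,-14.4,-16,0,0.514],[16.2,-14.4,-16,0,0.514],[16.2,-14.4,-16,0,0.514],[16.2,-14.4,-16,0,0.514],[16.2,-14.4,-16,0,0.514],[16.2,-14.4,-16,0,0.514]]}}

```text
t: 21.75
eef_pos: [505.8, -44.8, 163.5]
tcp_rot: [-3.141, 0.741, -2.318]
ft_force: [0.9, -0.2, -1.4]
opening: 0.485
grip_force: 5.6
```

Emit:
{"name": "carry_out", "arguments": {"motion": [[16.2,-14.4,-16,0,0.514],[16.2,-14.4,-16,0,0.514],[16.2,-14.4,-16,0,0.514],[16.2,-14.4,-16,0,0.514],[16.2,-14.4,-16,0,0.514],[16.2,-14.4,-16,0,0.514],[16.2,-14.4,-16,0,0.514],[16.2,-14.4,-16,0,0.514],[16.2,-14.4,-16,0,0.514],[16.2,-14.4,-16,0,0.514],[16.2,-14.4,-16,0,0.514],[8.1,-7.2,-8,0,0.514]]}}

```text
t: 22.95
eef_pos: [449.3, -349.8, 173.5]
tcp_rot: [-3.14, 0.741, -2.319]
ft_force: [-0.3, 0.4, -1.6]
opening: 0.488
grip_force: 5.6
```

Run:
```python
from sim import *
p,R=pose();z=R[:,2];f=np.array([z[0],z[1],0])/np.hypot(*z[:2]);s=env.state();print(p,z,s["grip_force"],s["ft_force"])
F=np.array([579.6,-265.5,75]);V2=F-150*f
B,p2,_=seg(p,R,V2,0,5,.514);C,p3,_=seg(p2,R,F,0,9,.514)
run(B+C);print(B[0],C[0])
```

```text
[ 449.28134013 -349.84917812  173.48927491] [ 0.46013609  0.49410915 -0.73765231] 5.598151996867955 [-0.27904776  0.36418793 -1.63660121]
end [ 579.9 -265.2   74.8] q [-0.82  0.74  1.77  0.96  0.97  2.36] maxstep [0.028 0.037 0.013 0.017 0.023 0.02 ] lo [-1.09  0.57  1.74  0.75  0.97  2.27] hi [-0.82  0.76  1.78  0.96  1.2   2.37] err 1.0902169274820139e-19
[13.2, -7.6, 14.6, 0.0, 0.514] [-12.3, -0.0, 11.3, 0.0, 0.514]
```

Emit:
{"name": "carry_out", "arguments": {"motion": [[13.2,-7.6,14.6,0,0.514],[13.2,-7.6,14.6,0,0.514],[13.2,-7.6,14.6,0,0.514],[13.2,-7.6,14.6,0,0.514],[13.2,-7.6,14.6,0,0.514],[0,0,0,0,0.514],[0,0,0,0,0.514]]}}

```text
t: 23.65
eef_pos: [478.4, -372.7, 75.6]
tcp_rot: [3.142, 0.742, -2.318]
ft_force: [0.3, -0.2, -1.2]
opening: 0.486
grip_force: 5.6
```

Run:
```python
from fit import *
p,R=pose();z=R[:,2];print(p,env.state()["grip_force"])
F=np.array([579.6,-265.5,73])
C,p3,_=seg(p,R,F,0,9,.514);run(C);print(C[0])
w=wcam();pp=np.load("press.npy")
im=cv2.resize(w["color"][:,:,::-1],(800,500))
for P,col in(([[-61,-62,20],[31,-62,20],[31,62,20],[-61,62,20]],(0,0,255)),([[-80,-75,0],[80,-75,0],[80,75,0],[-80,75,0]],(255,0,0)),([[-15+20*np.cos(t),20*np.sin(t),20] for t in np.linspace(0,6.28,30)],(0,255,0))):
    cv2.polylines(im,[np.int32(proj(w,W(P,pp))*1.25*8)],True,col,1,cv2.LINE_AA,3)
cv2.imwrite("pics/w6.png",im)
```

```text
[ 478.61894206 -373.05094397   76.42714528] 5.6365190885890115
end [ 579.2 -265.8   73.1] q [-0.82  0.75  1.77  0.96  0.97  2.36] maxstep [0.027 0.002 0.007 0.017 0.015 0.011] lo [-1.06  0.74  1.74  0.81  0.97  2.27] hi [-0.82  0.75  1.77  0.96  1.09  2.36] err 3.678546817497823e-30
[-11.8, -0.1, 11.3, 0.0, 0.514]
```

View pics/w6.png

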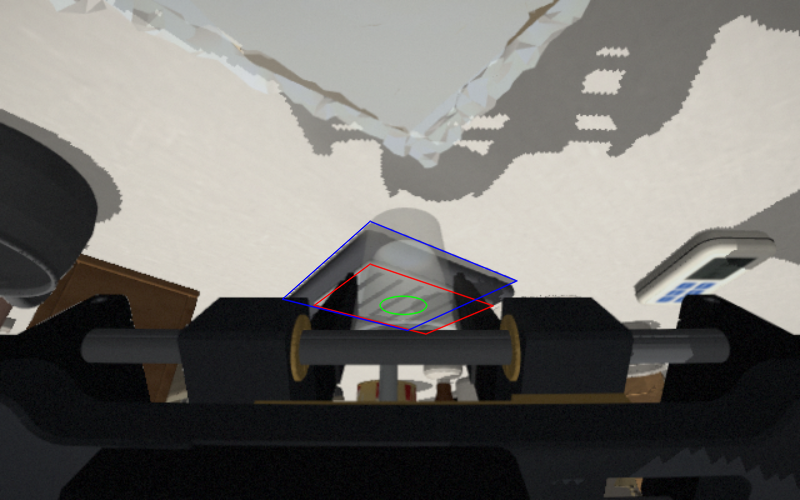

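Emit:
{"name": "carry_out", "arguments": {"motion": [[-11.8,0,11.3,0,0.514],[-11.8,0,11.3,0,0.514],[-11.8,0,11.3,0,0.514],[-11.8,0,11.3,0,0.514],[-11.8,0,11.3,0,0.514],[-11.8,0,11.3,0,0.514],[-11.8,0,11.3,0,0.514],[-11.8,0,11.3,0,0.514],[-11.8,0,11.3,0,0.514],[0,0,0,0,0.514],[0,0,0,0,0.514]]}}

```text
t: 24.9
eef_pos: [578.9, -264.9, 72.1]
tcp_rot: [-3.14, 0.741, -2.316]
ft_force: [-0.2, 0.2, -2.0]
opening: 0.486
grip_force: 5.6
```

Emit:
{"name": "carry_out", "arguments": {"motion": [[2.0,0,2.2,0,0.514],[2.0,0,2.2,0,0.514],[2.0,0,2.2,0,0.514],[0.7,0,0.74,0,0.514],[0,0,0,0,0.514]]}}

```text
t: 25.4
eef_pos: [578.6, -265.5, 61.9]
tcp_rot: [-3.141, 0.741, -2.318]
ft_force: [-0.2, -0.5, -0.6]
opening: 0.492
grip_force: 5.6
```

Emit:
{"name": "carry_out", "arguments": {"motion": [[0.7,0,0.74,0,0.514],[0.7,0,0.74,0,0.514],[0,0,0,0,0.514],[0,0,0,0,0.514]]}}

```text
t: 25.8
eef_pos: [578.7, -265.3, 60.2]
tcp_rot: [-3.14, 0.741, -2.317]
ft_force: [-0.2, -0.4, -1.1]
opening: 0.489
grip_force: 5.6
```

Emit:
{"name": "carry_out", "arguments": {"motion": [[0.7,0,0.74,0,0.514],[0.7,0,0.74,0,0.514],[0,0,0,0,0.514],[0,0,0,0,0.514]]}}

```text
t: 26.2
eef_pos: [578.7, -265.4, 58.2]
tcp_rot: [-3.14, 0.741, -2.317]
ft_force: [0.7, -0.8, -0.7]
opening: 0.49
grip_force: 5.6
```

Emit:
{"name": "carry_out", "arguments": {"motion": [[0.35,0,0.37,0,0.514],[0.35,0,0.37,0,0.514],[0,0,0,0,0.514]]}}

```text
t: 26.5
eef_pos: [579.1, -265.6, 57.8]
tcp_rot: [-3.138, 0.742, -2.316]
ft_force: [0.5, -0.5, 6.1]
opening: 0.488
grip_force: 5.1
```

Emit:
{"name": "carry_out", "arguments": {"motion": [[0.35,0,0.37,0,0.514],[0.35,0,0.37,0,0.514],[0,0,0,0,0.514]]}}

```text
t: 26.8
eef_pos: [579.3, -265.8, 57.0]
tcp_rot: [-3.138, 0.742, -2.316]
ft_force: [1.2, -1.0, 6.6]
opening: 0.486
grip_force: 4.4
```

Emit:
{"name": "carry_out", "arguments": {"motion": [[-0.5,0,-0.6,0,0.512],[0,0,0,0,0.508],[0,0,0,0,0.5],[0,0,0,0,0.48],[0,0,0,0,0.44],[0,0,0,0,0.38],[0,0,0,0,0.35],[0,0,0,0,0.35]]}}

```text
t: 27.6
eef_pos: [578.6, -265.4, 56.8]
tcp_rot: [-3.14, 0.741, -2.317]
ft_force: [-0.1, -1.1, 0.9]
opening: 0.644
grip_force: 0.0
```

Emit:
{"name": "carry_out", "arguments": {"motion": [[4,0,-4,0,0.35],[9,0,-9,0,0.35],[12,0,-12,0,0.35],[14,0,-14,0,0.35],[14,0,-14,0,0.35],[14,0,-14,0,0.35],[14,0,-14,0,0.35],[14,0,-14,0,0.35],[14,0,-14,0,0.35],[0,0,0,0,0.35],[0,0,0,0,0.35]]}}

```text
t: 28.7
eef_pos: [473.3, -379.1, 63.7]
tcp_rot: [-3.14, 0.741, -2.319]
ft_force: [-0.5, 0.6, -0.0]
opening: 0.649
grip_force: 0.0
```

Run:
```python
from fit import *
a=cv2.imread("pics/scene0.png").astype(float);b=S["color"][:,:,::-1].astype(float)
d=np.abs(a-b).max(2);pp=np.load("press.npy")
ctr=W([[-15,0,0]],pp)[0];print("axis",ctr)
ring=lambda r,h:proj(S,[ctr+[r*np.cos(t),r*np.sin(t),h] for t in np.linspace(0,6.28,60)])
q=np.vstack([ring(20,20),ring(24,78)]);print("pred bbox",q.min(0),q.max(0))
m=(d>12).astype(np.uint8);x0,y0=360,265;sub=m[y0:330,x0:415]
n,l,st,ce=cv2.connectedComponentsWithStats(sub,connectivity=8)
for i in range(1,n):
    if st[i,4]>15:print("blob x",st[i,0]+x0,st[i,0]+st[i,2]+x0,"y",st[i,1]+y0,st[i,1]+st[i,3]+y0,"area",st[i,4])
for r in range(270,322,2):print(r,"".join("#" if v else "." for v in m[r,360:415]))
```

```text
axis [ 574.69363288 -271.10482196    0.        ]
pred bbox [375.64040556 278.54300423] [394.7100991  306.75154053]
blob x 360 415 y 273 330 area 1647
270 .......................................................
272 .......................................................
274 #.........................######.......................
276 ###..........##.......#########........................
278 ####.....################..#####.......................
280 #####..###########...##########..#.....................
282 ################.#.....#.......##.#....................
284 ########.########........#......##.#...................
286 #################.................#....................
288 ################.#...............##....................
290 #################.##########...###.#...#...............
292 #################..############...####...##............
294 #################.#####......##......##................
296 ##################.#####.####.##.........#..#..........
298 ######################.###.#.###.......................
300 ###################..#..########.......................
302 ###################.##########.........................
304 ############################...........................
306 #########################..............................
308 #######################................................
310 ########################......#..........##..........##
312 #########################..##..........#..........#.###
314 ###########################.........#..........########
316 #############################....##.........###########
318 ....#############################........###########...
320 ......##########################......###########......
```

```bash
python3 -c "
from cell import env
print(env.job_done())"
```

```text
the job is handed in; nothing more can be done
None
```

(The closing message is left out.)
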